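# Wind a tiffin box into line and hold it in a ratchet clamp

## Robot

A 6-joint arm with a two-finger parallel gripper is mounted at the origin on the work surface. World frame = base frame: x ahead of the robot, y to its left, z up, the work surface at z = 0. Lengths are in m, angles in rad, forces in N, time in s.
With the tool pointing down it reaches from about 0.35 to 0.95 m from the base axis. Payload 17.4 kg.
Tool frame: the origin (TCP) lies on the centre line of the jaws, within the pads' length; the fingertips stand 22 mm ahead of it and the grasp point (between the pads) lies 3 mm ahead of it (tips_ahead is the distance from the TCP to the fingertips, in m); z points along the fingers, y is the direction in which the jaws open and shut (so a half turn about z gives the same grasp; the last joint's range is limited). The gripper opens to 93 mm and grips with 3 to 60 N. Pads are 15 mm wide; open, the fingers measure 128 mm over their backs; the gripper's body (75 mm by 188 mm) begins 65 mm behind the grasp point.
Start: joints at [-1.386, 0.116, 1.442, -0, 1.584, -0.038], TCP at [0.149, -0.658, 0.241] pointing down, gripper open.
Joint ranges: [-2.83, 2.83], [-0.83, 2.19], [0.07, 2.5], [-1.14, 4.28], [0.01, 3], [-2.97, 2.97]. Speed limits (rad/s): [1.89, 1.89, 2.22, 3.14, 3.14, 3.14].

## Interface

Orientations are given as a unit quaternion [w, x, y, z].
In Python, from plant import state, capture, hand_in, tips_ahead gives the robot as it stands. The module is installed in compiled form; this text tells all that it offers.
- The arm moves only by the tool play_rows, never from a script. Its arguments are lists of equal length, an entry for each row: "slide": the shift along the tool's x, y, z in mm, a list of three; "angular": the turn, a rotation vector about the tool's x, y, z in degrees, a list of three; "claw": the closure in counts, from 0 (fully open) to 255 (shut). In form: {"slide": [[tx, ty, tz], ...], "angular": [[wx, wy, wz], ...], "claw": [claw, ...]}. A call has exactly 8 rows; each row is the pose to reach, as a shift and turn from the pose commanded when the call began, along the tool's axes at that moment; what a row does not reach only later rows make up. A row lasts 1/12 s, in which the tool goes at most 41.7 mm and 7.16 degrees, less where a joint would pass 70% of its speed; a pose out of reach is approached as far as the arm can. A call with a gripper value outside its range is refused whole. The fingers move at their own pace and stop on an object; "grip_force" is the grip in N (left out, the last holds). Time passes only in rows, so rows that repeat a pose let the fingers close, or fill a call up. It gives the time, the measured TCP pose, the force and the opening at its end, in the units of the state.
- state(): the state, without advancing time (a new reading comes with each control period).
- capture(name): name is "side" or "top"; returns a dict with "image" (480x640x3 uint8, red, green, blue), "range_z" (480x640 float32, m along the optical axis (not along the pixel's ray), 0 where there is no reading), "fx", "fy", "cx", "cy" (pixels), "camera_from_world" (4x4, takes a point from world to camera coordinates). Camera axes: x right, y down, z forward; pixel columns grow to the right and rows downward; lengths in m; the calibration is good to about 2 mm. A picture is of the moment at which its call begins.
- hand_in(): hands the job in, once; it reports no verdict.
The state is a dict: "t": time; "q": joint angles; "joint_vel": joint speeds; "tau": joint torques, N m; "position": TCP position; "tool_rot": TCP orientation; "force": force on the tool from outside, world axes, zero at the start; "ft_torque": the same for the moment, N m; "finger_gap": finger opening in m.
Only numpy, scipy, OpenCV 4.12 (cv2) and the standard library are available. Lean on these libraries where they do the work, as an engineer would, in place of code of your own. Each camera call takes 0.05 s, during which the arm holds its last target.

## Task

The tiffin box with the freshly glued wall stands in the tray of the little cross-slide: turn the slide's handwheel, regrasping as needed, until the box is centred in front of the clamp's round pad. Then pump the clamp's trigger against its handle until the pad presses on the box with its spring stem pushed in about halfway (10 mm), gently and never anywhere near fully in, which would crush the glued wall. The trigger has no lock, so finish while still holding it squeezed like that; do not push the box, tray or jaw by hand, and leave the mug, jar and spatula alone.

Things in the scene. Friction and masses are not known exactly. Their poses are not given: they have to be found in the camera images.
- box: Closed tiffin box of orange plastic, 100 (its x) x 90 (its y) x 60 mm high, about 0.3 kg, dark seam round it, steel latch on each x end. Loose in the tray with 1.5 mm play; origin at the centre of its underside, 22 mm above the counter. Its x axis lies along the slide's travel, its y axis along the clamp's push, within about 2 degrees.
- tray: Aluminium cross-slide tray 125 x 115 mm with 10 mm rims and a 55 mm tall fence on its +y side (away from the clamp) that backs the box. Origin on the counter under the tray's centre. It slides along its own x axis only, driven by the handwheel: 18 mm per radian.
- wheel (a joint): Angle of the handwheel, rad, 0 at the start, stops at -0.1 and 4.1; grows counterclockwise seen from above. Each radian moves tray and box 18 mm along the tray's +x (away from the wheel). Getting in line takes 1.6 to 3.1 rad. It turns stiffly (about 0.1 N m) and stays where it is left.
- wheel_grip (a point): Grip point of the handwheel: on its upright axis, 88 mm above the counter, in the middle of the black grip bar standing on the 100 mm steel disc. Bar 60 mm long, 14 mm thick, from 63 mm (top of the disc) to 105 mm above the counter. The point's x axis runs along the bar and turns with the wheel.
- clamp: One-hand ratchet clamp screwed to the counter. Origin on the counter below the centre of the pad's face as it stands at the start; +y is the way the jaw advances to the box, the handle sticks out along -x. The box is in line when its origin has x = 0 in this frame. 18 to 36 mm from pad to box at the start. Its highest part, the ratchet lever, is 85 mm above the counter.
- squeeze (a point): Point fixed on the clamp, 58 mm above the counter, 140 mm along its -x from the bar: the midpoint of handle and fully squeezed trigger, which then measure 26 mm over both (46 mm released). The handle's outer face stays 13 mm away to the -y side; the released trigger's outer face is 33 mm away to the +y side, so centred here open at least 70 mm. Close and open across the clamp's y axis to pump.
- trigger_mid (a point): Middle of the trigger at the grip point, 58 mm above the counter: upright steel lever 10 mm thick; released it lies 28 mm to the +y side of point squeeze and parallel to the fixed black handle, an upright bar 12 mm thick. Both run along the clamp's x and span 35 to 75 mm above the counter. It pivots 80 mm away, beside the bar.
- trigger (a joint): Trigger angle, rad: 0 released, 0.25 fully squeezed (20 mm at the grip point). A spring returns it; squeezing takes about 3 to 15 N there. Moving in, a pawl catches the jaw's next tooth (5 mm pitch) after 0 to 5 mm and pushes the jaw on, 60 mm per radian: mostly 10 mm, at most 15 mm in a full stroke. Moving out it clicks back over the teeth.
- jaw: Sliding bar of the clamp with ratchet teeth on top and a black head, carrying the sprung pad. Origin coincides with the clamp's at the start and moves along the clamp's +y; up to 80 mm travel. Friction of 3.5 N holds it, so when the trigger is let go the pad keeps pressing with at most about 3.5 N (5 mm).
- pad (a joint): How far the pad's spring stem is pushed in, m: 0 free, 0.023 fully in. Spring of 700 N/m, so 0.010 m is 7 N on the box; past 0.016 m the box counts as crushed.
- pad_face (a point): Centre of the face of the round rubber pad, 28 mm across, 50 mm above the counter; moves with the jaw and pad. The pad touches the box's -y wall.
- mug: Ceramic mug, 80 mm wide, 90 mm high, standing aside; origin at the centre of its underside. Bystander.
- jar: Glass jar, 70 mm wide, 110 mm high, standing aside; origin at the centre of its underside. Bystander.
- spatula: Spatula lying on the counter. Bystander.
Things that resemble listed ones, but are neither listed nor needed, are in the scene too. Several things have the shape of the box; the one meant has the colours described above.

How it is judged:
By the outcome, as a careful person would: the job done as asked, in the order asked, and still so for the second after the job is handed in, while the arm keeps its last pose, push and grip.
It also fails if it takes over 72 s, if anything falls off the work surface, if the arm or the gripper's body presses on something with over 40 N, if the wrist force passes 120 N, or if a joint passes its speed limit or range.

## Working session

There is one attempt and no reset: what is moved stays moved. The work goes in short steps, Python scripts to look and compute and a tool call to move; the robot and the scene stay as the last step left them, time stands still between calls to the robot, and variables do not carry over. Pictures are saved under pics/ and viewed, and the job is handed in when it is done.

Besides the shell and the picture viewer there is one more tool, called after "Request:" by a JSON object that holds its "fn" and its "kwargs". play_rows: Moves the arm, as the interface text tells. Its arguments: {"type":"object","properties":{"slide":{"type":"array","items":{"type":"array","items":{"type":"number"}}},"angular":{"type":"array","items":{"type":"array","items":{"type":"number"}}},"claw":{"type":"array","items":{"type":"number"}},"grip_force":{"type":"number"}},"required":["slide","angular","claw"]}

```bash
mkdir -p pics; cat > h.py <<'E'
import numpy as np, cv2, pickle
from plant import state, capture, hand_in, tips_ahead
def snap(n,f):
    c=capture(n); cv2.imwrite(f'pics/{f}.png',c['image'][:,:,::-1]); pickle.dump(c,open(f'pics/{f}.pkl','wb')); return c
def cloud(c):
    z=c['range_z']; v,u=np.indices(z.shape)
    P=np.stack([(u-c['cx'])*z/c['fx'],(v-c['cy'])*z/c['fy'],z,np.ones_like(z)],-1)
    W=P@np.linalg.inv(c['camera_from_world']).T
    W[z==0]=np.nan
    return W[...,:3]
E
python3 - <<'E'
from h import *
print(state(),tips_ahead)
for n in('top','side'):
    c=snap(n,n+'0');print(c['fx'],c['camera_from_world'])
E
```

```text
{'t': 0.0, 'q': array([-1.38576725e+00,  1.16469822e-01,  1.44226306e+00,  2.23264748e-05,
        1.58398889e+00, -3.77984225e-02]), 'joint_vel': array([-0.00111453, -0.00129511, -0.00097588, -0.00063501, -0.00088448,
       -0.00036151]), 'tau': array([-5.05536984e-03, -7.21266675e+01, -6.22609448e+01,  7.75921368e-02,
        2.40124972e-02, -1.07959199e-04]), 'position': array([ 0.14913275, -0.65813756,  0.23991743]), 'tool_rot': array([-5.63849375e-04,  9.93799732e-01,  1.11183518e-01, -3.03904378e-05]), 'force': array([-0.93300212,  0.22319247,  0.05916343]), 'ft_torque': array([-0.02138877, -0.02506381, -0.01991349]), 'finger_gap': 0.09311442572474417} 0.022
605.519055754195 [[-0.00437874 -0.99993504  0.01052346 -0.00349825]
 [-0.99892484  0.00388815 -0.04619574  0.55768201]
 [ 0.04615182 -0.01071442 -0.99887697  1.46669848]
 [ 0.          0.          0.          1.        ]]
507.06984024170816 [[-0.85386173 -0.52000019 -0.02280226  0.49062659]
 [-0.3196607   0.55846206 -0.76546532  0.2341223 ]
 [ 0.41077632 -0.64631256 -0.64307301  1.05643782]
 [ 0.          0.          0.          1.        ]]
```

View pics/top0.png

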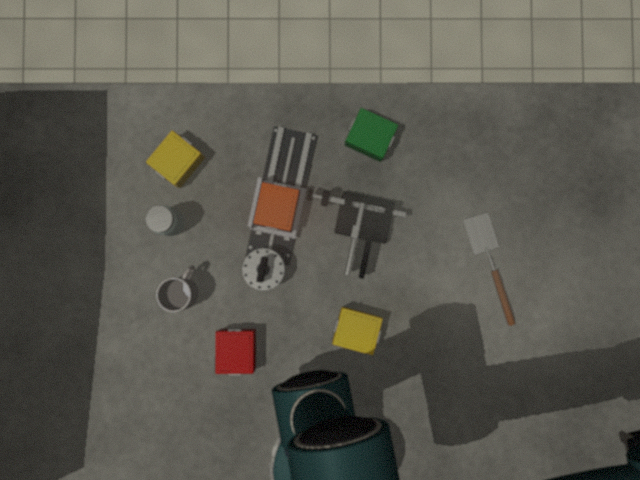

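View pics/side0.png

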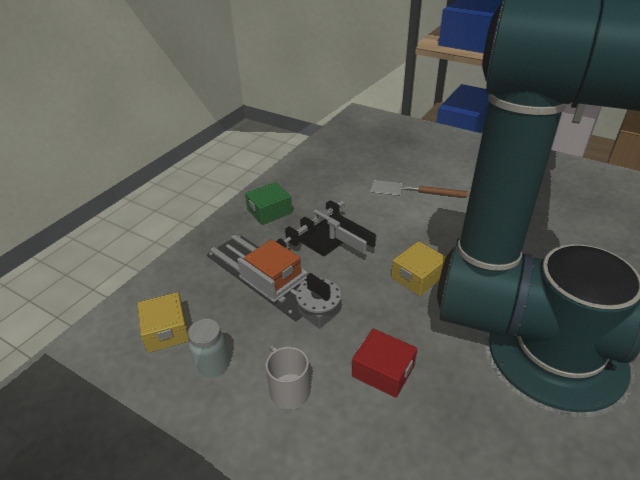

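```bash
python3 - <<'E'
from h import *
c=pickle.load(open('pics/top0.pkl','rb'))
im=c['image'][110:310,225:425,::-1]
cv2.imwrite('pics/t0z.png',cv2.resize(im,(800,800),interpolation=cv2.INTER_CUBIC)[:600])
cv2.imwrite('pics/t0zb.png',cv2.resize(im,(800,800),interpolation=cv2.INTER_CUBIC)[300:])
W=cloud(c)
for (a,b) in [(600,800),]:
    pass
def line(name,pts):
    for u,v in pts: print(name,u,v,np.round(W[v,u],4))
line('box',[(275,205),(262,185),(297,188)])
line('wheel',[(264,268),(262,262),(250,270),(280,270)])
line('clamp',[(320,195),(360,200),(350,260),(364,265),(400,211),(355,205)])
# box orange mask
hsv=cv2.cvtColor(c['image'],cv2.COLOR_RGB2HSV)
m=((hsv[...,0]<14)&(hsv[...,0]>6)&(hsv[...,1]>140)&(hsv[...,2]>120)&(W[...,2]>.075)); 
m[:, :230]=0;m[:,330:]=0;m[250:]=0
n,l,s,ce=cv2.connectedComponentsWithStats(m.astype(np.uint8));k=1+np.argmax(s[1:,4]);m=l==k
p=W[m];print('box top',m.sum(),np.nanmedian(p,0),cv2.minAreaRect((p[:,:2]*1000).astype(np.float32)))
# tall parts of the wheel
for z0,z1 in((.095,.12),(.055,.07)):
    m=(W[...,2]>z0)&(W[...,2]<z1);m[:235]=0;m[300:]=0;m[:,:235]=0;m[:,295:]=0
    p=W[m];print(z0,m.sum(),np.median(p,0),cv2.minAreaRect((p[:,:2]*1000).astype(np.float32)))
m=(W[...,2]>.03)&(W[...,2]<.1);m[:180]=0;m[290:]=0;m[:,:310]=0;m[:,415:]=0
d=np.zeros((480,640),np.uint8);d[m]=(np.clip(W[m][:,2],.03,.1)*2500).astype(np.uint8)
cv2.imwrite('pics/h0.png',cv2.resize(d[170:290,305:425],(800,800),interpolation=0)[:600])
E
```

```text
box 275 205 [0.6349 0.1215 0.0945]
box 262 185 [0.6825 0.1523 0.0877]
box 297 188 [0.6826 0.0733 0.0321]
wheel 264 268 [0.4895 0.1462 0.1007]
wheel 262 262 [0.5032 0.1503 0.106 ]
wheel 250 270 [0.485  0.182  0.0697]
wheel 280 270 [0.4847 0.112  0.0677]
clamp 320 195 [0.6625 0.0176 0.056 ]
clamp 360 200 [ 0.6531 -0.0791  0.0308]
clamp 350 260 [ 0.5072 -0.0518  0.0813]
clamp 364 265 [ 0.4955 -0.0847  0.0763]
clamp 400 211 [ 0.6232 -0.172   0.0612]
clamp 355 205 [ 0.6383 -0.0656  0.0561]
box top 1514 [0.63370231 0.12037369 0.08320629] ((633.695556640625, 121.37001037597656), (87.23058319091797, 97.400390625), 77.63652038574219)
0.095 165 [0.48729985 0.15255438 0.10476091] ((488.362060546875, 153.15011596679688), (14.32042407989502, 58.887874603271484), 78.51077270507812)
0.055 1173 [0.4873431  0.15009279 0.06327814] ((488.43243408203125, 153.5573272705078), (97.2342300415039, 96.55455780029297), 89.95836639404297)
```

View pics/t0z.png

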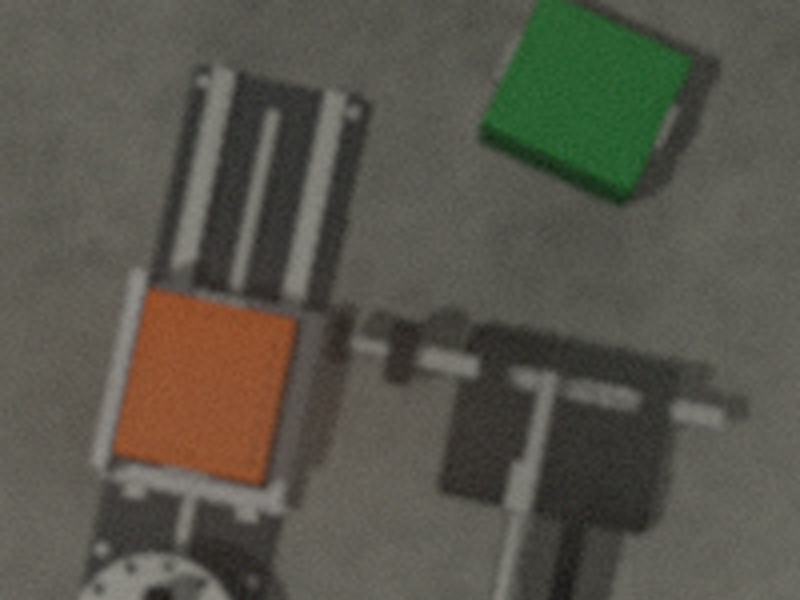

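View pics/h0.png

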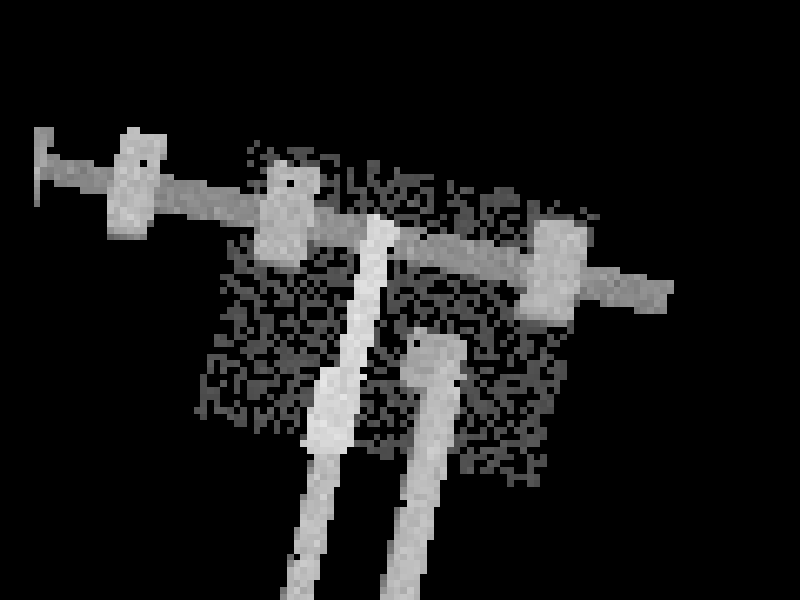

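```bash
cat > meas.py <<'E'
from h import *
def lf(p):
    vx,vy,x,y=cv2.fitLine((p[:,:2]).astype(np.float32),cv2.DIST_HUBER,0,1e-4,1e-4).ravel()
    return np.array([x,y]),np.array([vx,vy])
def boxfit(W,img):
    hsv=cv2.cvtColor(img,cv2.COLOR_RGB2HSV)
    m=((hsv[...,0]<14)&(hsv[...,0]>6)&(hsv[...,1]>140)&(hsv[...,2]>100)&(W[...,2]>.074)&(W[...,2]<.092))
    m[:, :230]=0;m[:,330:]=0;m[250:]=0
    n,l,s,ce=cv2.connectedComponentsWithStats(m.astype(np.uint8));k=1+np.argmax(s[1:,4]);m=l==k
    return m
E
python3 - <<'E'
from meas import *
c=pickle.load(open('pics/top0.pkl','rb'));W=cloud(c)
v,u=np.indices((480,640))
def sel(u0,u1,v0,v1,z0,z1): return W[(u>=u0)&(u<u1)&(v>=v0)&(v<v1)&(W[...,2]>z0)&(W[...,2]<z1)]
def rep(n,p):
    o,d=lf(p);print(n,len(p),'o',np.round(o,4),'ang',np.degrees(np.arctan2(d[1],d[0])),'z',np.median(p[:,2])); return o,d
bar=sel(312,345,188,206,.047,.06); rep('barL',bar)
rep('bar',np.r_[sel(312,318,185,206,.045,.062),sel(329,342,185,206,.045,.062),sel(353,382,190,215,.045,.062)])
hd=sel(358,375,232,285,.068,.085);ho,hdv=rep('handle',hd)
tr=sel(340,360,240,285,.068,.085);rep('trig',tr)
print('handle ends x',hd[:,0].min(),hd[:,0].max(),'trig',tr[:,0].min(),tr[:,0].max())
print('handle width',np.ptp((hd[:,:2]-ho)@np.array([-hdv[1],hdv[0]])))
# pad
pad=sel(306,314,180,215,.03,.075);print('padpts',len(pad),np.round(pad[::3],4))
m=boxfit(W,c['image']);p=W[m]
print(cv2.minAreaRect((p[:,:2]*1000).astype(np.float32)),m.sum(),p.mean(0))
E
```

```text
barL 129 o [ 0.6544 -0.003 ] ang 77.33794 z 0.0545437327079632
bar 223 o [ 0.6423 -0.06  ] ang 77.70547 z 0.055970589564847906
handle 243 o [ 0.5199 -0.0885] ang -12.241765 z 0.07486581064822784
trig 152 o [ 0.5303 -0.0553] ang -11.942497 z 0.07464761864690694
handle ends x 0.4652818587780467 0.5727859899892479 trig 0.46748486398871053 0.5542024517963278
handle width 0.012111511762026163
padpts 62 [[0.6766 0.046  0.0587]
 [0.6768 0.039  0.0567]
 [0.6746 0.0438 0.0554]
 [0.6746 0.0366 0.0552]
 [0.6717 0.0413 0.0594]
 [0.6691 0.046  0.0611]
 [0.6687 0.0388 0.0644]
 [0.666  0.0435 0.0667]
 [0.6677 0.0367 0.0533]
 [0.664  0.0459 0.0639]
 [0.6636 0.0388 0.0668]
 [0.6617 0.0483 0.0638]
 [0.6605 0.041  0.0735]
 [0.6627 0.0343 0.0548]
 [0.6595 0.0436 0.0617]
 [0.661  0.0368 0.0486]
 [0.6572 0.0437 0.0608]
 [0.6549 0.0484 0.0605]
 [0.6553 0.0414 0.057 ]
 [0.6531 0.0462 0.0556]
 [0.6515 0.044  0.0483]]
((633.7555541992188, 120.7720718383789), (87.86064910888672, 98.64183807373047), 78.01065063476562) 1546 [0.63327112 0.12041288 0.083131  ]
```

Request:
{"fn": "play_rows", "kwargs": {"slide": [[40,-20,0],[80,-40,0],[120,-60,0],[160,-80,0],[200,-100,0],[240,-120,0],[280,-140,0],[290,-147,0]], "angular": [[0,0,3],[0,0,6],[0,0,9],[0,0,12],[0,0,15],[0,0,18],[0,0,21],[0,0,24.3]], "claw": [0,0,0,0,0,0,0,0], "grip_force": 30}}

```text
t: 0.77
position: [0.4013, -0.4488, 0.2404]
tool_rot: [-0.0, 0.995, -0.101, 0.0]
force: [1.2, -0.2, -0.0]
finger_gap: 0.0928
```

Request:
{"fn": "play_rows", "kwargs": {"slide": [[-2,-40,0],[-5,-80,0],[-7,-120,0],[-10,-160,0],[-12,-200,0],[-14,-240,0],[-16,-280,0],[-18,-304,0]], "angular": [[0,0,0],[0,0,0],[0,0,0],[0,0,0],[0,0,0],[0,0,0],[0,0,0],[0,0,0]], "claw": [0,0,0,0,0,0,0,0]}}

```text
t: 1.43
position: [0.4426, -0.1464, 0.2406]
tool_rot: [-0.0, 0.995, -0.1, 0.0]
force: [-1.1, -1.0, -0.4]
finger_gap: 0.0928
```

Request:
{"fn": "play_rows", "kwargs": {"slide": [[-2,-40,0],[-5,-80,0],[-7,-120,0],[-10,-160,0],[-12,-200,0],[-14,-240,0],[-16,-280,0],[-18,-303,0]], "angular": [[0,0,0],[0,0,0],[0,0,0],[0,0,0],[0,0,0],[0,0,0],[0,0,0],[0,0,0]], "claw": [0,0,0,0,0,0,0,0]}}

```text
t: 2.1
position: [0.4854, 0.1544, 0.2403]
tool_rot: [-0.0, 0.995, -0.1, -0.0]
force: [0.7, -1.1, -1.0]
finger_gap: 0.0927
```

```bash
python3 - <<'E'
from h import *
s=state();print(s['position'],s['tool_rot'],np.degrees(s['q']),s['t'])
E
```

```text
[0.48538701 0.15441042 0.24030257] [-2.24319594e-04  9.95024378e-01 -9.96311923e-02 -2.49457322e-04] [ 1.47584170e+01 -1.43208212e+01  1.02564998e+02  3.40972029e-02
  9.17736098e+01  1.16195334e+02] 2.1
```

Request:
{"fn": "play_rows", "kwargs": {"slide": [[3,0.4,30],[3,0.4,60],[3,0.4,90],[3,0.4,120],[3,0.4,140],[3,0.4,149],[3,0.4,149],[3,0.4,149]], "angular": [[0,0,0],[0,0,0],[0,0,0],[0,0,0],[0,0,0],[0,0,0],[0,0,0],[0,0,0]], "claw": [0,0,0,0,0,0,0,0]}}

```text
t: 2.77
position: [0.4887, 0.1501, 0.0924]
tool_rot: [-0.0, 0.995, -0.1, 0.0]
force: [-0.6, 0.1, 0.2]
finger_gap: 0.093
```

Request:
{"fn": "play_rows", "kwargs": {"slide": [[0,0,0],[0,0,0],[0,0,0],[0,0,0],[0,0,0],[0,0,0],[0,0,0],[0,0,0]], "angular": [[0,0,0],[0,0,0],[0,0,0],[0,0,0],[0,0,0],[0,0,0],[0,0,0],[0,0,0]], "claw": [255,255,255,255,255,255,255,255]}}

```text
t: 3.43
position: [0.4885, 0.1501, 0.0917]
tool_rot: [-0.0, 0.995, -0.101, 0.0]
force: [-0.3, 0.0, 0.4]
finger_gap: 0.0445
```

Request:
{"fn": "play_rows", "kwargs": {"slide": [[0,0,0],[0,0,0],[0,0,0],[0,0,0],[0,0,0],[0,0,0],[0,0,0],[0,0,0]], "angular": [[0,0,-3],[0,0,-7],[0,0,-11],[0,0,-15],[0,0,-19],[0,0,-20],[0,0,-20],[0,0,-20]], "claw": [255,255,255,255,255,255,255,255]}}

```text
t: 4.1
position: [0.4872, 0.154, 0.0915]
tool_rot: [-0.004, 0.997, 0.075, -0.001]
force: [-11.8, 39.2, 0.1]
finger_gap: 0.0138
```

```bash
python3 - <<'E'
from meas import *
s=state();print(s['position'],s['tool_rot'],s['t'],s['force'],s['ft_torque'])
c=snap('top','t1');W=cloud(c);m=boxfit(W,c['image']);p=W[m]
print(cv2.minAreaRect((p[:,:2]*1000).astype(np.float32)),m.sum(),p.mean(0))
snap('side','s1')
E
```

```text
[0.48718366 0.15399222 0.09154954] [-0.00420707  0.99721011  0.07452035 -0.00100705] 4.1 [-11.7898283   39.1901543    0.06333877] [ 6.07574887  1.70768023 -0.0624068 ]
((639.3248901367188, 119.2447509765625), (88.1559829711914, 98.16720581054688), 77.56611633300781) 1542 [0.6395322  0.119087   0.08319033]
```

View pics/s1.png

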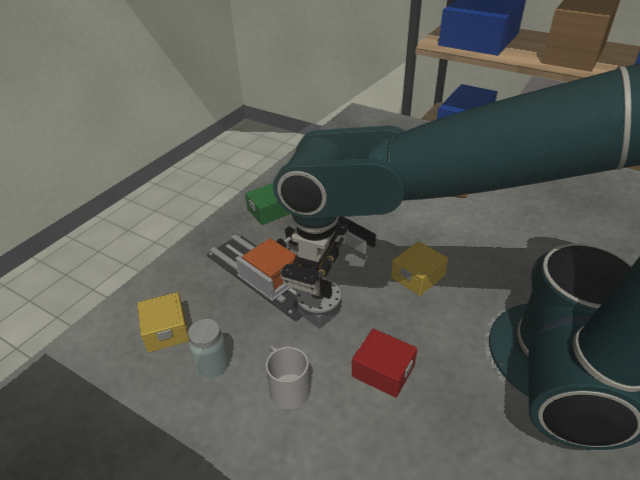

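Request:
{"fn": "play_rows", "kwargs": {"slide": [[-0.7,-4.1,0],[-0.7,-4.1,0],[-0.7,-4.1,0],[-0.7,-4.1,0],[-0.7,-4.1,0],[-0.7,-4.1,0],[-0.7,-4.1,0],[-0.7,-4.1,0]], "angular": [[0,0,0],[0,0,-3],[0,0,-7],[0,0,-12],[0,0,-17],[0,0,-22],[0,0,-27],[0,0,-30]], "claw": [255,255,255,255,255,255,255,255]}}

```text
t: 4.87
position: [0.4867, 0.1553, 0.0915]
tool_rot: [-0.001, 0.943, 0.332, -0.0]
force: [-4.0, 15.0, -0.1]
finger_gap: 0.0137
```

```bash
python3 - <<'E'
from meas import *
s=state();print(s['position'],s['tool_rot'],s['t'],s['force'],s['ft_torque'])
E
```

```text
[0.4866874  0.15526605 0.09154321] [-1.36652456e-03  9.43316764e-01  3.31890960e-01 -7.56128711e-05] 4.8667 [-4.00767537 14.98277611 -0.12957456] [ 2.04456066  0.65669438 -0.17980398]
```

Request:
{"fn": "play_rows", "kwargs": {"slide": [[1,-2.3,0],[1,-2.3,0],[1,-2.3,0],[1,-2.3,0],[1,-2.3,0],[1,-2.3,0],[1,-2.3,0],[1,-2.3,0]], "angular": [[0,0,-3],[0,0,-8],[0,0,-14],[0,0,-20],[0,0,-26],[0,0,-32],[0,0,-38],[0,0,-40]], "claw": [255,255,255,255,255,255,255,255]}}

```text
t: 5.53
position: [0.4856, 0.1562, 0.0915]
tool_rot: [-0.001, 0.773, 0.635, -0.001]
force: [-10.6, -1.3, 6.4]
finger_gap: 0.0139
```

Request:
{"fn": "play_rows", "kwargs": {"slide": [[0,0,0],[0,0,0],[0,0,0],[0,0,0],[0,0,0],[0,0,0],[0,0,0],[0,0,0]], "angular": [[0,0,-3],[0,0,-8],[0,0,-14],[0,0,-20],[0,0,-26],[0,0,-32],[0,0,-38],[0,0,-40]], "claw": [255,255,255,255,255,255,255,255]}}

```text
t: 6.2
position: [0.4844, 0.156, 0.0915]
tool_rot: [-0.002, 0.509, 0.861, -0.002]
force: [-25.8, -6.0, 14.1]
finger_gap: 0.0137
```

```bash
python3 - <<'E'
from meas import *
s=state();print(s['position'],s['tool_rot'],s['t'],s['force'],s['ft_torque'])
c=snap('top','t2');W=cloud(c);m=boxfit(W,c['image']);p=W[m]
print(cv2.minAreaRect((p[:,:2]*1000).astype(np.float32)),m.sum(),p.mean(0))
im=c['image'][110:310,225:425,::-1]
cv2.imwrite('pics/t2z.png',cv2.resize(im,(800,800),interpolation=cv2.INTER_CUBIC)[:600])
E
```

```text
[0.48441323 0.15601268 0.09145347] [-0.00213211  0.50879325  0.86088368 -0.00204242] 6.2 [-25.7884651   -6.03353531  14.08491558] [-0.80978798  3.7452523  -0.15217865]
((673.5919189453125, 111.94288635253906), (87.73463439941406, 99.24996948242188), 78.10773468017578) 1558 [0.67327035 0.11180409 0.08325392]
```

View pics/t2z.png

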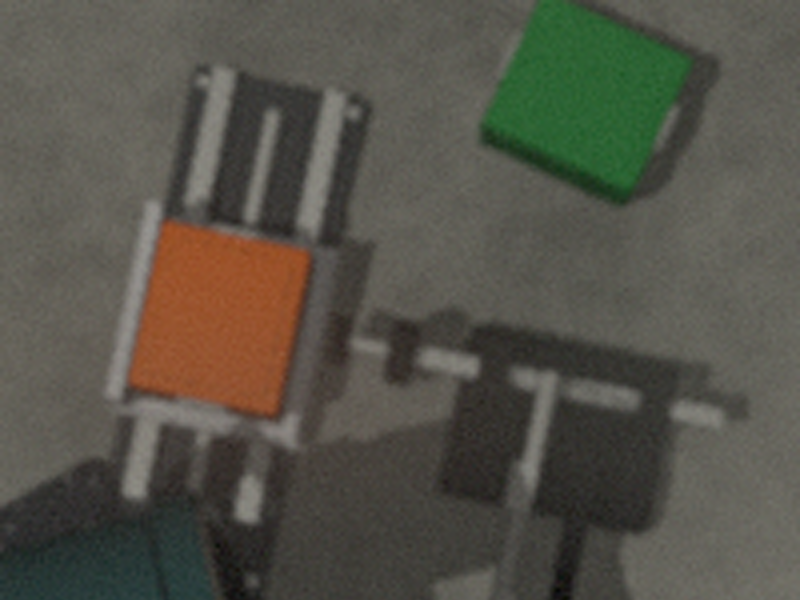

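Request:
{"fn": "play_rows", "kwargs": {"slide": [[0.5,-2,0],[1,-4,0],[1,-4,0],[1,-4,0],[1,-4,0],[1,-4,0],[1,-4,0],[1,-4,0]], "angular": [[0,0,0],[0,0,0],[0,0,-4],[0,0,-8],[0,0,-13],[0,0,-17],[0,0,-19],[0,0,-19]], "claw": [255,255,255,255,255,255,255,255]}}

```text
t: 6.92
position: [0.4835, 0.1556, 0.0915]
tool_rot: [0.001, 0.362, 0.932, 0.001]
force: [12.5, 3.8, -7.5]
finger_gap: 0.014
```

```bash
cat > al.py <<'E'
from meas import *
import sys
c=snap('top',sys.argv[1]);W=cloud(c)
v,u=np.indices((480,640))
def sel(u0,u1,v0,v1,z0,z1): return W[(u>=u0)&(u<u1)&(v>=v0)&(v<v1)&(W[...,2]>z0)&(W[...,2]<z1)]
o,d=lf(np.r_[sel(312,318,185,206,.045,.062),sel(329,342,185,206,.045,.062),sel(353,382,190,215,.045,.062)])
m=boxfit(W,c['image']);p=W[m];R=cv2.minAreaRect((p[:,:2]*1000).astype(np.float32))
print(R,m.sum(),p.mean(0),'bar',o,np.degrees(np.arctan2(d[1],d[0])))
for b in (np.array(R[0])/1000,p[:,:2].mean(0)):
    for a in (77.4,77.7,78.0):
        n=np.array([np.sin(np.radians(a)),-np.cos(np.radians(a))]);print(a,'box cx mm',(b-o)@n*1000)
s=state();print(s['position'],s['tool_rot'],s['t'],s['force'],s['ft_torque'])
im=c['image'][110:310,225:425,::-1]
cv2.imwrite(f'pics/{sys.argv[1]}z.png',cv2.resize(im,(800,800),interpolation=cv2.INTER_CUBIC)[:600])
E
python3 al.py t3
```

```text
((679.2301635742188, 110.77222442626953), (88.2588119506836, 98.3902359008789), 77.66674041748047) 1557 [0.67913655 0.11045838 0.08339074] bar [ 0.6463924  -0.03973218] 77.43606
77.4 box cx mm -0.784598945471619
77.7 box cx mm 0.021975925408795467
78.0 box cx mm 0.8285501938081232
77.4 box cx mm -0.8074917409833278
77.7 box cx mm -0.002627201840296591
78.0 box cx mm 0.8022374093288088
[0.4834999  0.15555828 0.09159841] [1.16446278e-03 3.62453709e-01 9.32000785e-01 6.99084631e-04] 6.9667 [13.10157128  4.35187386 -8.49662322] [ 0.36850657 -1.91210495  0.15455838]
```

Request:
{"fn": "play_rows", "kwargs": {"slide": [[0,0,0],[0,0,0],[0,0,0],[0,0,0],[0,0,0],[0,0,0],[0,0,0],[0,0,0]], "angular": [[0,0,0],[0,0,0],[0,0,0],[0,0,0],[0,0,0],[0,0,0],[0,0,0],[0,0,0]], "claw": [150,100,100,100,100,100,100,100]}}

```text
t: 7.63
position: [0.4825, 0.1554, 0.0917]
tool_rot: [0.0, 0.363, 0.932, 0.0]
force: [0.2, 0.2, 0.1]
finger_gap: 0.0562
```

Request:
{"fn": "play_rows", "kwargs": {"slide": [[0,0,-20],[0,0,-50],[0,0,-90],[0,0,-120],[0,0,-150],[0,0,-150],[0,0,-150],[0,0,-150]], "angular": [[0,0,0],[0,0,0],[0,0,0],[0,0,0],[0,0,0],[0,0,0],[0,0,0],[0,0,0]], "claw": [100,100,100,100,100,100,100,100]}}

```text
t: 8.3
position: [0.4823, 0.1554, 0.2408]
tool_rot: [-0.0, 0.363, 0.932, -0.0]
force: [-0.4, 0.5, -0.3]
finger_gap: 0.0569
```

```bash
python3 al.py t4; python3 al.py t4b|grep cx; python3 -c "
from h import *
print(np.degrees(state()['q']))"
```

```text
((679.3521728515625, 111.20677185058594), (88.57317352294922, 98.75052642822266), 77.63703918457031) 1553 [0.67946782 0.11073742 0.08331287] bar [ 0.6431995  -0.05573207] 77.47598
77.4 box cx mm -1.1345842962523454
77.7 box cx mm -0.24024059151714452
78.0 box cx mm 0.6541096995352356
77.4 box cx mm -0.9193405110098652
77.7 box cx mm -0.02726600003688841
78.0 box cx mm 0.864809258447259
[0.48216619 0.15529123 0.24022676] [-7.07606962e-04  3.62725105e-01  9.31895763e-01 -5.33835275e-04] 8.35 [ 0.17485768 -0.32877091 -0.2607639 ] [-0.02184162 -0.17762053 -0.00914939]
77.4 box cx mm -0.6949468876924395
77.7 box cx mm 0.19827707644327297
78.0 box cx mm 1.0914956047127855
77.4 box cx mm -1.0866439364451312
77.7 box cx mm -0.19407382476508783
78.0 box cx mm 0.6985016075469054
[ 1.49704693e+01 -1.46269785e+01  1.02829891e+02  5.13543760e-04
  9.19165432e+01 -3.24965068e+01]
```

View pics/t4z.png

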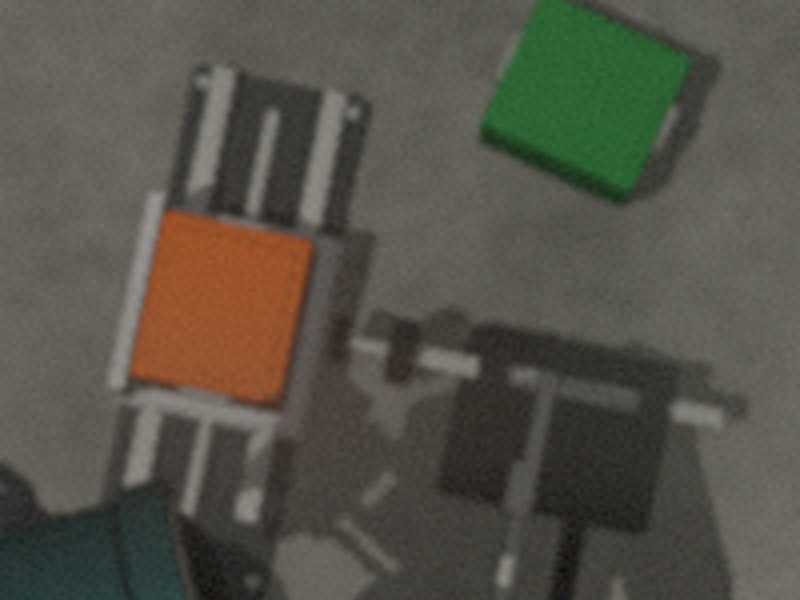

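Request:
{"fn": "play_rows", "kwargs": {"slide": [[-28,-27,0],[-56,-54,0],[-84,-81,0],[-112,-108,0],[-140,-135,0],[-160,-155,0],[-166.7,-161.5,0],[-166.7,-161.5,0]], "angular": [[0,0,-5],[0,0,-10],[0,0,-15],[0,0,-20],[0,0,-25],[0,0,-30.4],[0,0,-30.4],[0,0,-30.4]], "claw": [0,0,0,0,0,0,0,0]}}

```text
t: 9.07
position: [0.4959, -0.0781, 0.2404]
tool_rot: [-0.001, 0.108, 0.994, -0.0]
force: [-0.3, -0.3, -0.6]
finger_gap: 0.0932
```

```bash
python3 al.py t5; python3 - <<'E'
from h import *
c=pickle.load(open('pics/t5.pkl','rb'));W=cloud(c)
a=np.radians(-12.3);o=np.array([.6405+0,0]);
R=np.array([[np.cos(a),np.sin(a)],[-np.sin(a),np.cos(a)]])
C=W[...,:2]@R.T
print(C[205,275])
# profile along bar: max z in y bins, |cx-.6405|<.014 
m=(abs(C[...,0]-.6405)<.013)
for y in np.arange(-.02,.225,.004):
    k=m&(abs(C[...,1]-y)<.002)
    if k.any(): print(round(y,3),k.sum(),np.round(np.nanpercentile(W[k][:,2],[50,90,98]),3))
E
```

```text
((680.1007080078125, 110.80011749267578), (88.29853057861328, 99.52021789550781), 77.75791931152344) 1553 [0.67918625 0.11057685 0.08326997] bar [ 0.64343095 -0.05460641] 77.36611
77.4 box cx mm -0.29568320910343293
77.7 box cx mm 0.5914096933899992
78.0 box cx mm 1.4784863820879453
77.4 box cx mm -1.1394173813332629
77.7 box cx mm -0.25449828660818496
78.0 box cx mm 0.6304277853159874
[ 0.49593327 -0.07671537  0.24063168] [-7.98493020e-04  1.07536539e-01  9.94200794e-01  1.91139633e-04] 9.1167 [ 1.00116159 -0.95049696 -0.73764394] [-0.00441812 -0.12720058  0.00250977]
[0.59637593 0.25624619]
-0.02 13 [0.056 0.061 0.062]
-0.016 7 [0.062 0.07  0.07 ]
-0.012 17 [0.072 0.076 0.076]
-0.008 19 [0.072 0.077 0.079]
-0.004 19 [0.072 0.075 0.078]
0.0 18 [0.072 0.075 0.076]
0.004 28 [0.056 0.072 0.076]
0.008 19 [0.033 0.058 0.061]
0.012 16 [0.044 0.058 0.06 ]
0.016 18 [0.054 0.063 0.065]
0.02 16 [0.051 0.061 0.062]
0.024 17 [0.053 0.059 0.06 ]
0.028 18 [0.051 0.057 0.063]
0.032 17 [0.049 0.059 0.064]
0.036 18 [0.045 0.059 0.061]
0.04 17 [0.048 0.063 0.064]
0.044 18 [0.051 0.062 0.062]
0.048 19
[... 587 characters left out ...]
8 0.061]
0.132 16 [0.028 0.059 0.06 ]
0.136 19 [0.051 0.056 0.057]
0.14 23 [0.071 0.076 0.077]
0.144 18 [0.074 0.076 0.079]
0.148 18 [0.075 0.078 0.078]
0.152 19 [0.073 0.077 0.078]
0.156 14 [0.049 0.066 0.072]
0.16 18 [0.003 0.059 0.062]
0.164 17 [0.003 0.058 0.061]
0.168 18 [0.005 0.059 0.06 ]
0.172 17 [0.004 0.055 0.06 ]
0.176 16 [0.002 0.056 0.058]
0.18 25 [0.059 0.065 0.067]
0.184 20 [0.062 0.066 0.067]
0.188 20 [0.06  0.065 0.068]
0.192 8 [-0.001  0.002  0.005]
0.196 23 [0.002 0.023 0.026]
0.2 19 [0.029 0.034 0.036]
0.204 16 [0.032 0.037 0.037]
0.208 31 [0.038 0.078 0.085]
0.212 21 [0.082 0.086 0.087]
0.216 19 [0.082 0.086 0.088]
0.22 18 [0.083 0.087 0.087]
0.224 19 [0.083 0.087 0.091]
```

Request:
{"fn": "play_rows", "kwargs": {"slide": [[0,0,40],[0,0,80],[0,0,110],[0,0,140],[0,0,160],[0,0,175],[0,0,179.5],[0,0,179.5]], "angular": [[0,0,0],[0,0,0],[0,0,0],[0,0,0],[0,0,0],[0,0,0],[0,0,0],[0,0,0]], "claw": [0,0,0,0,0,0,0,0]}}

```text
t: 9.78
position: [0.4956, -0.075, 0.0609]
tool_rot: [-0.001, 0.106, 0.994, 0.0]
force: [-0.4, -0.6, -0.0]
finger_gap: 0.0929
```

Request:
{"fn": "play_rows", "kwargs": {"slide": [[0,0,0],[0,0,0],[0,0,0],[0,0,0],[0,0,0],[0,0,0],[0,0,0],[0,0,0]], "angular": [[0,0,0],[0,0,0],[0,0,0],[0,0,0],[0,0,0],[0,0,0],[0,0,0],[0,0,0]], "claw": [20,40,60,60,60,60,60,60]}}

```text
t: 10.45
position: [0.4962, -0.0763, 0.0622]
tool_rot: [0.0, 0.106, 0.994, 0.0]
force: [0.2, 0.6, -0.1]
finger_gap: 0.0709
```

```bash
cat > pf.py <<'E'
from meas import *
import sys
def prof(c):
    W=cloud(c); a=np.radians(-12.3)
    R=np.array([[np.cos(a),np.sin(a)],[-np.sin(a),np.cos(a)]]);C=W[...,:2]@R.T
    x=C[...,0]-.6405;y=C[...,1];z=W[...,2]
    # head: z>.068 block
    h=(abs(x)<.016)&(z>.0655)&(z<.082)&(y>.13)&(y<.207); 
    head=y[h&(z>.070)]
    # cells
    out={}
    pts=np.sort(head)
    return x,y,z,pts
if __name__=='__main__':
    c=snap('top',sys.argv[1]);x,y,z,pts=prof(c)
    if len(pts): print('head',len(pts),pts[:3],pts[-3:],'mean',pts.mean(),np.median(pts))
    for yy in np.arange(.13,.22,.003):
        k=(abs(x)<.013)&(abs(y-yy)<.0015)
        if k.any(): print(round(yy,3),k.sum(),np.round(np.nanpercentile(z[k],[50,90]),3))
    s=state();print(s['position'],s['t'],s['force'],s['finger_gap'])
    im=c['image'][150:300,270:420,::-1]
    cv2.imwrite(f'pics/{sys.argv[1]}z.png',cv2.resize(im,(600,600),interpolation=cv2.INTER_CUBIC))
    c=snap('side',sys.argv[1]+'s')
    im=c['image'][180:300,230:390,::-1]
    cv2.imwrite(f'pics/{sys.argv[1]}sz.png',cv2.resize(im,(800,600),interpolation=cv2.INTER_CUBIC))
E
python3 pf.py p0
```

```text
head 81 [0.13824511 0.13836552 0.13860281] [0.15372238 0.18088846 0.18131606] mean 0.1468032255770116 0.1461229179085259
0.13 13 [0.006 0.057]
0.133 14 [0.027 0.059]
0.136 14 [0.05  0.059]
0.139 16 [0.071 0.074]
0.142 16 [0.074 0.076]
0.145 15 [0.073 0.078]
0.148 13 [0.072 0.078]
0.151 14 [0.073 0.076]
0.154 11 [0.069 0.072]
0.157 13 [0.003 0.059]
0.16 13 [0.005 0.053]
0.163 14 [0.025 0.056]
0.166 10 [0.027 0.055]
0.169 13 [0.002 0.057]
0.172 15 [0.002 0.059]
0.175 13 [0.007 0.057]
0.178 13 [0.005 0.058]
0.181 22 [0.06  0.065]
0.184 16 [0.061 0.066]
0.187 16 [0.063 0.064]
0.19 6 [0.033 0.065]
0.193 10 [0.001 0.005]
0.196 15 [0.003 0.018]
0.199 19 [0.023 0.034]
0.202 12 [0.035 0.039]
0.205 13 [0.031 0.034]
0.208 25 [0.039 0.068]
0.211 19 [0.081 0.085]
0.214 14 [0.084 0.087]
0.217 12 [0.083 0.088]
[ 0.49615927 -0.0763279   0.06216444] 10.5 [0.11438896 0.60382009 0.42500085] 0.07118526682857632
```

View pics/p0z.png

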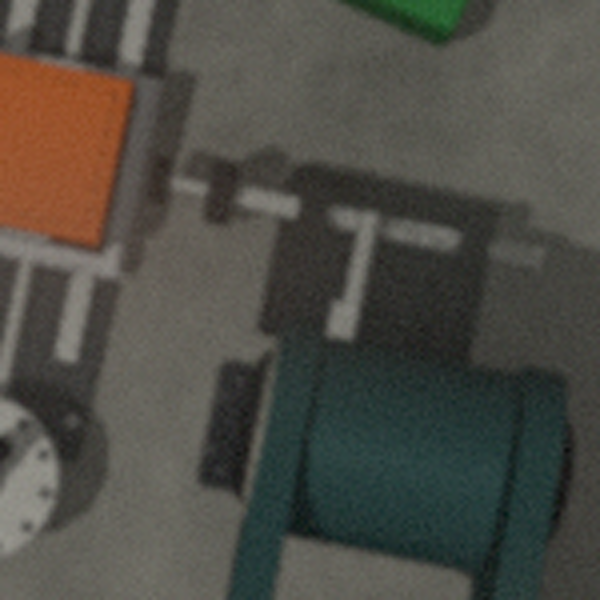

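View pics/p0sz.png

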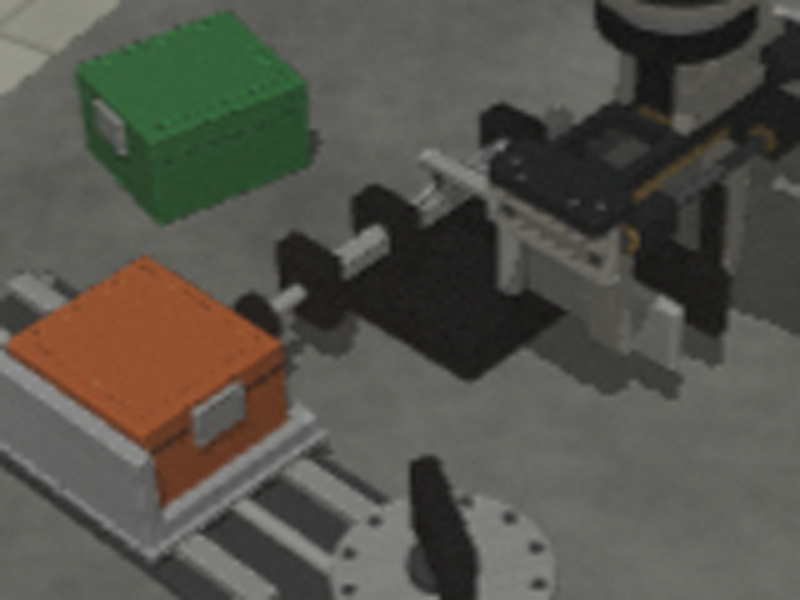

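Request:
{"fn": "play_rows", "kwargs": {"slide": [[0,0,0],[0,0,0],[0,0,0],[0,0,0],[0,0,0],[0,0,0],[0,0,0],[0,0,0]], "angular": [[0,0,0],[0,0,0],[0,0,0],[0,0,0],[0,0,0],[0,0,0],[0,0,0],[0,0,0]], "claw": [80,100,120,140,160,180,180,180]}}

```text
t: 11.22
position: [0.4966, -0.0755, 0.0622]
tool_rot: [0.001, 0.106, 0.994, 0.001]
force: [5.8, 11.5, -2.2]
finger_gap: 0.0282
```

Request:
{"fn": "play_rows", "kwargs": {"slide": [[0,0,0],[0,0,0],[0,0,0],[0,0,0],[0,0,0],[0,0,0],[0,0,0],[0,0,0]], "angular": [[0,0,0],[0,0,0],[0,0,0],[0,0,0],[0,0,0],[0,0,0],[0,0,0],[0,0,0]], "claw": [190,190,190,190,190,190,190,190]}}

```text
t: 11.88
position: [0.4966, -0.0756, 0.0622]
tool_rot: [0.001, 0.106, 0.994, 0.001]
force: [4.6, 7.6, -1.7]
finger_gap: 0.0273
```

```bash
python3 pf.py p1
```

```text
head 77 [0.15233202 0.15250646 0.15275209] [0.16801218 0.19519473 0.20178009] mean 0.16124596882255016 0.1605240610114148
0.13 13 [0.006 0.059]
0.133 14 [0.027 0.054]
0.136 13 [0.052 0.058]
0.139 12 [0.027 0.055]
0.142 14 [0.03 0.06]
0.145 13 [0.054 0.057]
0.148 13 [0.049 0.057]
0.151 17 [0.053 0.062]
0.154 17 [0.072 0.074]
0.157 14 [0.073 0.077]
0.16 10 [0.075 0.078]
0.163 16 [0.073 0.078]
0.166 15 [0.073 0.076]
0.169 6 [0.06  0.073]
0.172 11 [0.002 0.054]
0.175 12 [0.007 0.056]
0.178 13 [0.005 0.057]
0.181 14 [0.004 0.058]
0.184 12 [0.005 0.056]
0.187 14 [0.004 0.054]
0.19 11 [0.003 0.056]
0.193 22 [0.051 0.065]
0.196 18 [0.06  0.067]
0.199 14 [0.061 0.065]
0.202 12 [0.062 0.069]
0.205 6 [0.032 0.034]
0.208 27 [0.035 0.074]
0.211 18 [0.081 0.085]
0.214 14 [0.083 0.087]
0.217 13 [0.086 0.087]
[ 0.49664652 -0.07557379  0.06221066] 11.9333 [ 5.57497941  7.93057574 -1.17016147] 0.02713323022417024
```

View pics/p1sz.png

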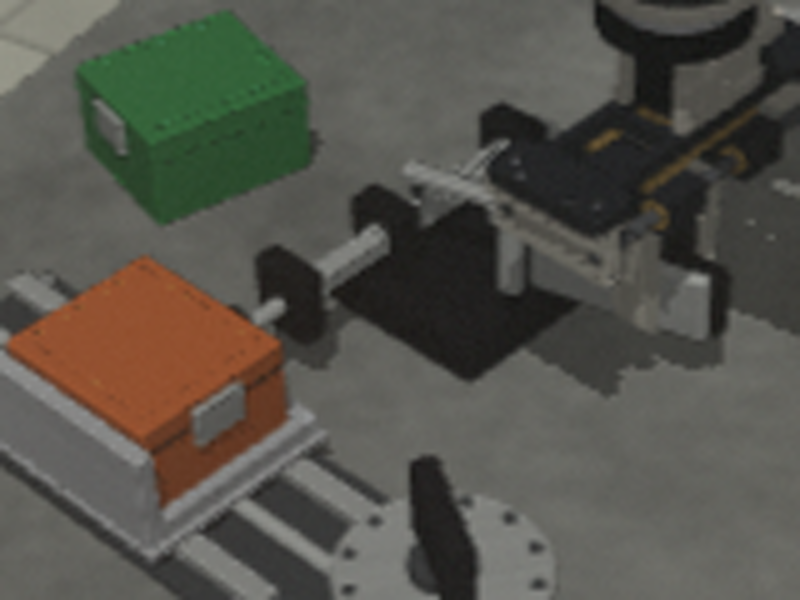

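Request:
{"fn": "play_rows", "kwargs": {"slide": [[0,0,0],[0,0,0],[0,0,0],[0,0,0],[0,0,0],[0,0,0],[0,0,0],[0,0,0]], "angular": [[0,0,0],[0,0,0],[0,0,0],[0,0,0],[0,0,0],[0,0,0],[0,0,0],[0,0,0]], "claw": [160,130,100,70,55,55,55,55]}}

```text
t: 12.65
position: [0.4963, -0.0765, 0.0622]
tool_rot: [0.0, 0.106, 0.994, -0.0]
force: [1.5, -0.8, -0.1]
finger_gap: 0.0718
```

```bash
python3 pf.py p2 | grep -E 'head|\['|sed -n '1p;$p'
```

```text
head 76 [0.15221758 0.15231228 0.15259666] [0.16770825 0.1678124  0.16798326] mean 0.1605817231554326 0.16059120154348572
[ 0.49628135 -0.07647323  0.06222753] 12.7 [0.7367479  0.93073074 0.00739645] 0.07225936415941217
```

Request:
{"fn": "play_rows", "kwargs": {"slide": [[0,0,0],[0,0,0],[0,0,0],[0,0,0],[0,0,0],[0,0,0],[0,0,0],[0,0,0]], "angular": [[0,0,0],[0,0,0],[0,0,0],[0,0,0],[0,0,0],[0,0,0],[0,0,0],[0,0,0]], "claw": [80,95,110,125,140,140,140,140]}}

```text
t: 13.42
position: [0.4966, -0.0758, 0.0622]
tool_rot: [0.001, 0.106, 0.994, 0.001]
force: [5.5, 7.2, -1.9]
finger_gap: 0.042
```

```bash
python3 pf.py p3 
```

```text
head 77 [0.15696747 0.15712411 0.15725708] [0.17190985 0.1720973  0.17231233] mean 0.16475946998763083 0.16505965056210053
0.13 12 [0.028 0.059]
0.133 14 [0.026 0.059]
0.136 13 [0.051 0.058]
0.139 12 [0.029 0.058]
0.142 13 [0.051 0.06 ]
0.145 12 [0.055 0.06 ]
0.148 12 [0.053 0.059]
0.151 12 [0.03  0.058]
0.154 14 [0.029 0.06 ]
0.157 17 [0.066 0.076]
0.16 14 [0.073 0.076]
0.163 14 [0.075 0.076]
0.166 14 [0.075 0.079]
0.169 14 [0.074 0.078]
0.172 9 [0.073 0.077]
0.175 8 [0.054 0.058]
0.178 13 [0.003 0.055]
0.181 13 [0.005 0.058]
0.184 13 [0.002 0.053]
0.187 12 [0.005 0.051]
0.19 14 [0.005 0.058]
0.193 13 [0.006 0.057]
0.196 15 [0.005 0.052]
0.199 20 [0.06  0.066]
0.202 13 [0.063 0.066]
0.205 13 [0.064 0.066]
0.208 20 [0.068 0.076]
0.211 17 [0.082 0.085]
0.214 14 [0.084 0.089]
0.217 13 [0.083 0.085]
[ 0.49661076 -0.07577349  0.06220896] 13.4667 [ 4.79518059  6.79129471 -2.11200817] 0.04226357845954026
```

```bash
cat > q.py <<'E'
from pf import *
from glob import glob
def met(c):
    x,y,z,pts=prof(c)
    hm=np.median(pts[pts<pts.min()+.0175]); 
    k=(abs(x)<.0145)&(z>.0595)&(z<.0695)&(y>pts.min()+.0195)&(y<.2085)
    p=np.sort(y[k]); 
    return hm,pts.min(),len(p),np.percentile(p,5) if len(p) else 0,np.median(p) if len(p) else 0
def box(c):
    W=cloud(c);m=boxfit(W,c['image']);p=W[m][:,:2].mean(0);a=np.radians(-12.3)
    return p@np.array([np.cos(a),np.sin(a)]),p@np.array([-np.sin(a),np.cos(a)])
if __name__=='__main__':
    if len(sys.argv)>1:
        s=state();f=s['force'];a=np.radians(-12.3)
        print('Fy',f[:2]@np.array([-np.sin(a),np.cos(a)]),f,s['position'],s['finger_gap'],s['t'])
        snap('top',sys.argv[1]); snap('top',sys.argv[1]+'b')
    for f in ['t5','p0','p1','p2','p3']+[g for a in sys.argv[1:] for g in (a,a+'b')]:
        c=pickle.load(open(f'pics/{f}.pkl','rb'));print(f,np.round(np.array(met(c))*1e3,2),'box',np.round(np.array(box(c))*1e3,2))
E
python3 q.py p4
```

```text
Fy 7.491108292183602 [ 5.18307633  6.53700882 -2.40598651] [ 0.49661541 -0.0757616   0.06220994] 0.042057187722657485 13.5167
t5 [  146.55   138.44 43000.     164.71   183.62] box [640.04 252.73]
p0 [  145.9    138.25 38000.     178.81   184.79] box [640.16 252.64]
p1 [  159.94   152.33 32000.     193.2    198.16] box [640.04 252.67]
p2 [  160.59   152.22 45000.     182.54   196.93] box [640.   252.62]
p3 [  165.06   156.97 36000.     197.94   202.9 ] box [640.03 252.52]
p4 [  164.31   156.82 38000.     194.95   203.02] box [640.08 252.72]
p4b [  164.52   156.85 33000.     190.24   202.32] box [639.8  252.68]
```

Request:
{"fn": "play_rows", "kwargs": {"slide": [[0,0,0],[0,0,0],[0,0,0],[0,0,0],[0,0,0],[0,0,0],[0,0,0],[0,0,0]], "angular": [[0,0,0],[0,0,0],[0,0,0],[0,0,0],[0,0,0],[0,0,0],[0,0,0],[0,0,0]], "claw": [146,152,158,160,160,160,160,160]}}

```text
t: 14.28
position: [0.4967, -0.0756, 0.0622]
tool_rot: [0.001, 0.106, 0.994, 0.001]
force: [6.2, 8.4, -2.0]
finger_gap: 0.0351
```

```bash
python3 q.py p5
```

```text
Fy 9.55392972560264 [ 6.22749966  8.42057247 -1.98242945] [ 0.49669162 -0.07562465  0.06224626] 0.03507355745430813 14.2833
t5 [  146.55   138.44 43000.     164.71   183.62] box [640.04 252.73]
p0 [  145.9    138.25 38000.     178.81   184.79] box [640.16 252.64]
p1 [  159.94   152.33 32000.     193.2    198.16] box [640.04 252.67]
p2 [  160.59   152.22 45000.     182.54   196.93] box [640.   252.62]
p3 [  165.06   156.97 36000.     197.94   202.9 ] box [640.03 252.52]
p5 [  167.36   159.95 39000.     190.62   202.86] box [640.16 252.69]
p5b [  167.36   159.62 36000.     199.42   204.21] box [640.15 252.62]
```

Request:
{"fn": "play_rows", "kwargs": {"slide": [[0,0,0],[0,0,0],[0,0,0],[0,0,0],[0,0,0],[0,0,0],[0,0,0],[0,0,0]], "angular": [[0,0,0],[0,0,0],[0,0,0],[0,0,0],[0,0,0],[0,0,0],[0,0,0],[0,0,0]], "claw": [165,170,175,180,180,180,180,180]}}

```text
t: 15.05
position: [0.4968, -0.0754, 0.0623]
tool_rot: [0.001, 0.106, 0.994, 0.001]
force: [5.0, 10.1, -2.8]
finger_gap: 0.0277
```

```bash
python3 q.py p6; python3 pf.py p6c >/dev/null
```

```text
Fy 10.975692579348653 [ 5.00555595 10.14216463 -2.84949468] [ 0.49676625 -0.07543758  0.0622741 ] 0.027665947209811047 15.05
t5 [  146.55   138.44 43000.     164.71   183.62] box [640.04 252.73]
p0 [  145.9    138.25 38000.     178.81   184.79] box [640.16 252.64]
p1 [  159.94   152.33 32000.     193.2    198.16] box [640.04 252.67]
p2 [  160.59   152.22 45000.     182.54   196.93] box [640.   252.62]
p3 [  165.06   156.97 36000.     197.94   202.9 ] box [640.03 252.52]
p6 [  169.72   161.81 27000.     199.47   204.52] box [640.11 253.6 ]
p6b [  169.85   161.98 26000.     200.11   203.84] box [639.99 253.43]
```

View pics/p6csz.png

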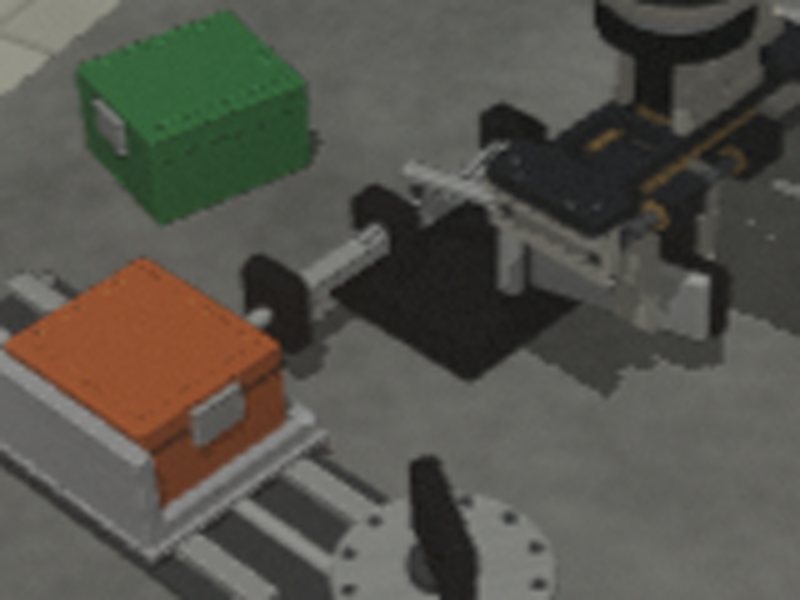

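Request:
{"fn": "play_rows", "kwargs": {"slide": [[0,0,0],[0,0,0],[0,0,0],[0,0,0],[0,0,0],[0,0,0],[0,0,0],[0,0,0]], "angular": [[0,0,0],[0,0,0],[0,0,0],[0,0,0],[0,0,0],[0,0,0],[0,0,0],[0,0,0]], "claw": [160,130,100,70,55,55,55,55]}}

```text
t: 15.92
position: [0.4963, -0.0765, 0.0622]
tool_rot: [0.0, 0.106, 0.994, -0.0]
force: [-0.3, 0.5, -0.7]
finger_gap: 0.0719
```

```bash
sed -i 's/(z>.0595)/(z>.0615)/' q.py; python3 q.py p7
```

```text
Fy 0.44567561965161123 [-0.26982147  0.51497679 -0.69533249] [ 0.49626052 -0.0765151   0.0621926 ] 0.07194019394375542 15.9167
t5 [  146.55   138.44 28000.     167.87   183.78] box [640.04 252.73]
p0 [  145.9    138.25 28000.     179.64   185.43] box [640.16 252.64]
p1 [  159.94   152.33 23000.     193.3    198.71] box [640.04 252.67]
p2 [  160.59   152.22 32000.     193.3    197.16] box [640.   252.62]
p3 [  165.06   156.97 26000.     199.29   203.22] box [640.03 252.52]
p7 [  170.     161.99 19000.     200.07   203.6 ] box [640.   253.44]
p7b [  169.68   161.93 23000.     200.32   203.94] box [640.11 253.58]
```

Request:
{"fn": "play_rows", "kwargs": {"slide": [[0,0,0],[0,0,0],[0,0,0],[0,0,0],[0,0,0],[0,0,0],[0,0,0],[0,0,0]], "angular": [[0,0,0],[0,0,0],[0,0,0],[0,0,0],[0,0,0],[0,0,0],[0,0,0],[0,0,0]], "claw": [75,90,105,115,125,130,130,130]}}

```text
t: 16.68
position: [0.4965, -0.0755, 0.0621]
tool_rot: [0.0, 0.106, 0.994, 0.001]
force: [4.4, 9.3, -1.6]
finger_gap: 0.0459
```

```bash
python3 q.py p8
```

```text
Fy 10.053265984102426 [ 4.38580892  9.33319351 -1.60115233] [ 0.49652819 -0.07547022  0.06213482] 0.04593120961538604 16.6833
t5 [  146.55   138.44 28000.     167.87   183.78] box [640.04 252.73]
p0 [  145.9    138.25 28000.     179.64   185.43] box [640.16 252.64]
p1 [  159.94   152.33 23000.     193.3    198.71] box [640.04 252.67]
p2 [  160.59   152.22 32000.     193.3    197.16] box [640.   252.62]
p3 [  165.06   156.97 26000.     199.29   203.22] box [640.03 252.52]
p8 [  172.46   164.52 25000.     201.64   204.9 ] box [640.11 253.86]
p8b [  172.49   164.56 23000.     191.46   203.49] box [640.03 253.83]
```

Request:
{"fn": "play_rows", "kwargs": {"slide": [[0,0,0],[0,0,0],[0,0,0],[0,0,0],[0,0,0],[0,0,0],[0,0,0],[0,0,0]], "angular": [[0,0,0],[0,0,0],[0,0,0],[0,0,0],[0,0,0],[0,0,0],[0,0,0],[0,0,0]], "claw": [133,137,141,145,148,150,150,150]}}

```text
t: 17.45
position: [0.4969, -0.0753, 0.0622]
tool_rot: [0.001, 0.106, 0.994, 0.001]
force: [8.4, 12.1, -3.7]
finger_gap: 0.0386
```

```bash
python3 q.py p9; python3 pf.py p9c
```

```text
Fy 13.560648380479332 [ 8.3635509  12.05568933 -3.66914925] [ 0.49687123 -0.07526357  0.06222254] 0.03856071185270547 17.45
t5 [  146.55   138.44 28000.     167.87   183.78] box [640.04 252.73]
p0 [  145.9    138.25 28000.     179.64   185.43] box [640.16 252.64]
p1 [  159.94   152.33 23000.     193.3    198.71] box [640.04 252.67]
p2 [  160.59   152.22 32000.     193.3    197.16] box [640.   252.62]
p3 [  165.06   156.97 26000.     199.29   203.22] box [640.03 252.52]
p9 [  175.22   167.14 15000.     201.29   204.38] box [639.99 253.72]
p9b [  174.72   167.29 22000.     200.92   204.75] box [640.11 253.85]
head 77 [0.1672228  0.1673374  0.16789044] [0.18235743 0.18265663 0.18285092] mean 0.17501657072431992 0.17503968347348026
0.13 12 [0.03  0.058]
0.133 13 [0.053 0.058]
0.136 13 [0.054 0.061]
0.139 13 [0.055 0.06 ]
0.142 12 [0.028 0.058]
0.145 12 [0.053 0.058]
0.148 13 [0.051 0.054]
0.151 12 [0.029 0.057]
0.154 13 [0.002 0.057]
0.157 13 [0.053 0.06 ]
0.16 13 [0.056 0.059]
0.163 12 [0.029 0.058]
0.166 19 [0.054 0.069]
0.169 15 [0.071 0.075]
0.172 14 [0.072 0.078]
0.175 14 [0.073 0.077]
0.178 17 [0.073 0.078]
0.181 13 [0.073 0.076]
0.184 5 [0.054 0.072]
0.187 12 [0.005 0.054]
0.19 13 [0.003 0.056]
0.193 13 [0.003 0.057]
0.196 14 [0.012 0.053]
0.199 16 [0.027 0.057]
0.202 18 [0.061 0.066]
0.205 15 [0.063 0.066]
0.208 13 [0.061 0.065]
0.211 21 [0.074 0.082]
0.214 16 [0.083 0.085]
0.217 13 [0.083 0.086]
[ 0.49686522 -0.07531107  0.0621984 ] 17.6 [ 7.82054358 10.05361642 -4.32458015] 0.03835198170098913
```

View pics/p9csz.png

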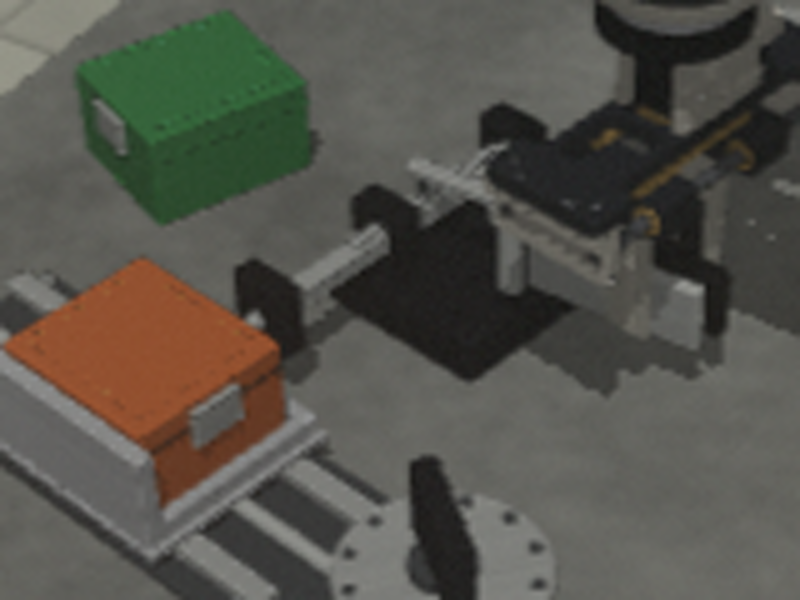

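View pics/p9cz.png

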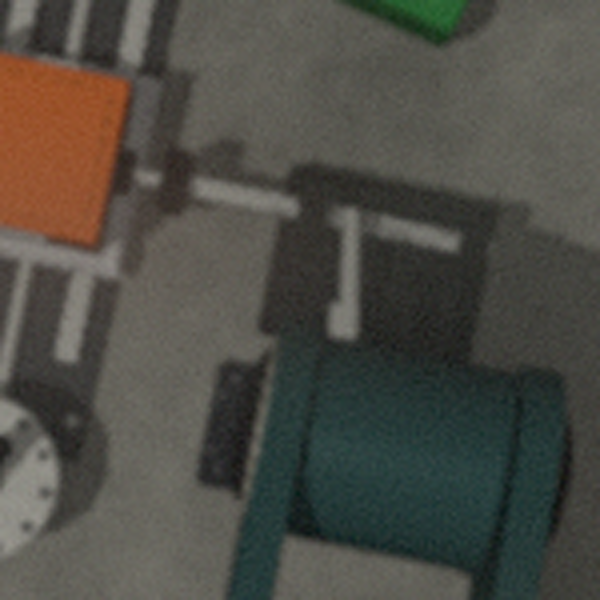

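```bash
python3 - <<'E'
from pf import *
for i in range(6): snap('top',f'r{i}')
def g(names):
    hs=[];ys=[];zs=[];bs=[]
    from q import box
    for f in names:
        c=pickle.load(open(f'pics/{f}.pkl','rb'));x,y,z,pts=prof(c)
        pts=pts[pts<pts.min()+.0175];h=(np.median(pts)+pts.mean()+(pts.min()+pts.max())/2)/3
        k=(abs(x)<.012)&(y>h+.02)&(y<h+.06);hs.append(h);ys.append(y[k]-h);zs.append(z[k]);bs.append(box(c)[1])
    return np.array(hs),np.concatenate(ys),np.concatenate(zs),np.array(bs)
for nm,L in(('free',['t4','t4b','t5','p0','p1','p2']),('p7',['p6','p6b','p7','p7b']),('now',[f'r{i}' for i in range(6)]+['p9','p9b'])):
    h,y,z,b=g(L);print(nm,np.round(h*1e3,2),b.mean())
    print('\n'.join(f'{e*1000:.0f}:{((z[(y>=e)&(y<e+.001)]>.0605).mean()):.2f}/{((z[(y>=e)&(y<e+.001)]>.074).mean()):.2f}/{((y>=e)&(y<e+.001)).sum()}' for e in np.arange(.022,.05,.001)).replace('\n',' '))
s=state();print(s['force'],s['finger_gap'],s['t'])
E
```

```text
free [146.24 146.51 146.41 145.94 160.12 160.42] 0.2527338348518384
22:0.00/0.00/21 23:0.00/0.00/21 24:0.00/0.00/23 25:0.00/0.00/25 26:0.04/0.00/26 27:0.09/0.00/23 28:0.07/0.00/30 29:0.00/0.00/23 30:0.00/0.00/24 31:0.00/0.00/24 32:0.18/0.00/38 33:0.48/0.00/44 34:0.50/0.00/34 35:0.54/0.00/28 36:0.79/0.00/29 37:0.43/0.00/28 38:0.63/0.00/27 39:0.67/0.00/27 40:0.71/0.00/34 41:0.77/0.00/26 42:0.60/0.00/25 43:0.67/0.00/3 44:0.00/0.00/6 45:0.00/0.00/9 46:0.00/0.00/20 47:0.00/0.00/19 48:0.22/0.07/41 49:0.32/0.26/38 50:0.31/0.31/35
p7 [169.64 169.78 169.95 169.73] 0.25351327605922924
22:0.00/0.00/18 23:0.07/0.00/14 24:0.07/0.00/14 25:0.00/0.00/16 26:0.00/0.00/17 27:0.00/0.00/24 28:0.05/0.00/21 29:0.05/0.00/19 30:0.24/0.00/37 31:0.55/0.00/20 32:0.73/0.00/15 33:0.72/0.00/18 34:0.62/0.00/16 35:0.67/0.00/15 36:0.63/0.00/19 37:0.71/0.00/14 38:0.67/0.00/21 39:0.67/0.00/18 40:0.81/0.41/37 41:1.00/1.00/19 42:1.00/1.00/26 43:1.00/1.00/15 44:1.00/1.00/18 45:1.00/1.00/15 46:1.00/1.00/14 47:1.00/1.00/22 48:1.00/1.00/16 49:1.00/1.00/16 50:1.00/1.00/21
now [174.99 174.95 175.06 174.86 175.02 174.92 175.13 174.79] 0.2538665734685199
22:0.00/0.00/45 23:0.00/0.00/31 24:0.02/0.00/48 25:0.08/0.00/48 26:0.41/0.00/58 27:0.77/0.00/30 28:0.64/0.00/33 29:0.82/0.00/33 30:0.77/0.00/26 31:0.64/0.00/33 32:0.68/0.00/34 33:0.47/0.00/40 34:0.88/0.03/32 35:0.85/0.32/75 36:1.00/0.90/39 37:1.00/1.00/41 38:1.00/1.00/37 39:1.00/1.00/30 40:1.00/1.00/37 41:1.00/1.00/31 42:1.00/1.00/39 43:1.00/1.00/27 44:1.00/1.00/46 45:1.00/1.00/33 46:1.00/1.00/32 47:1.00/1.00/42 48:1.00/1.00/32 49:1.00/1.00/38 50:1.00/1.00/30
[ 7.59361584 11.04214969 -3.63433488] 0.03901305536011011 17.95
```

```bash
cat > st.py <<'E'
from h import *
a=np.radians(-12.3);X=np.array([np.cos(a),np.sin(a)]);Y=np.array([-np.sin(a),np.cos(a)])
def proj(c,P):
    Q=np.c_[P,np.ones(len(P))]@c['camera_from_world'].T
    return np.c_[c['fx']*Q[:,0]/Q[:,2]+c['cx'],c['fy']*Q[:,1]/Q[:,2]+c['cy']].astype(np.float32)
ys=np.arange(.13,.215,.0005)
def profl(names,cx=(.6385,.6425),z=.056):
    out=[]
    for f in names:
        c=pickle.load(open(f'pics/{f}.pkl','rb'));g=cv2.cvtColor(c['image'],cv2.COLOR_RGB2GRAY).astype(np.float32)
        for x in np.linspace(*cx,5):
            P=np.c_[x*X+ys[:,None]*Y,np.full(len(ys),z)]
            uv=proj(c,P);out.append(cv2.remap(g,uv[:,0][None],uv[:,1][None],cv2.INTER_CUBIC)[0])
    return np.mean(out,0)
if __name__=='__main__':
    R={}
    for nm,L in(('free0',['t4','t4b','t5','p0']),('p1',['p1','p2']),('p3',['p3','p4','p4b']),('p5',['p5','p5b']),('p6',['p6','p6b','p7','p7b']),('p8',['p8','p8b']),('now',[f'r{i}' for i in range(6)])):
        p=profl(L);R[nm]=p
        i0=np.argmax(np.where((ys>.15)&(ys<.205),p,0))
        # stem bright peak between dark head and dark pad
        k=np.argmax(p*((ys>.158)&(ys<.206))); 
        print(nm,' '.join(f'{v:.0f}' for v in p[::4]))
    np.savez('pics/R.npz',ys=ys,**R)
E
python3 st.py
```

```text
free0 122 111 93 76 61 51 49 50 49 47 53 65 85 105 114 114 115 116 116 116 115 112 107 90 68 53 48 46 48 53 61 69 74 82 86 87 86 84 75 65 69 84 95
p1 124 124 123 125 128 126 123 117 104 91 79 62 50 47 50 48 47 52 68 89 106 113 115 115 115 115 114 116 117 109 92 71 55 48 45 51 63 71 68 64 70 82 93
p3 125 125 125 125 127 125 125 126 126 124 115 98 81 65 53 49 49 47 48 51 62 81 102 115 116 114 115 116 117 116 114 111 100 81 60 48 45 42 47 52 66 85 96
p5 126 126 125 126 124 126 126 125 126 129 125 118 102 84 70 58 49 47 48 49 48 56 71 93 109 116 115 118 116 114 115 112 104 91 69 53 45 46 43 52 69 84 94
p6 124 125 125 125 126 125 125 125 126 126 126 127 122 109 90 75 61 51 48 49 48 49 53 69 92 108 114 117 116 116 116 114 113 105 86 63 49 46 45 46 58 77 91
p8 126 127 124 125 125 126 125 126 126 127 125 126 128 123 113 99 82 67 52 46 50 50 48 49 61 81 101 112 117 116 114 115 114 105 87 67 51 45 45 48 57 71 89
now 126 125 124 126 126 125 125 125 126 127 127 126 126 127 124 114 98 82 66 54 49 48 48 49 50 59 76 98 112 116 115 115 113 107 88 66 51 45 44 47 56 72 88
```

```bash
cat > st2.py <<'E'
import numpy as np
R=np.load('pics/R.npz');ys=R['ys']
for n in R.files:
    if n=='ys':continue
    p=R[n]
    def cr(th,i,d):
        while (p[i+1]-th)*(p[i]-th)>0: i+=1
        return ys[i]+(th-p[i])/(p[i+1]-p[i])*.0005
    i=5
    while p[i]>58:i+=1
    a=cr(82,i,1); j=int((a-ys[0])/.0005)+4; b=cr(82,j,-1)
    back=[cr(82,0,1)]
    # box edge
    print(n,'headfront %.2f padback %.2f stem %.2f headback %.2f'%(a*1e3,b*1e3,(b-a)*1e3,back[0]*1e3))
E
python3 st2.py
```

```text
free0 headfront 153.65 padback 176.74 stem 23.09 headback 135.38
p1 headfront 167.40 padback 191.02 stem 23.62 headback 149.58
p3 headfront 172.05 padback 195.89 stem 23.84 headback 153.87
p5 headfront 174.97 padback 196.76 stem 21.79 headback 156.31
p6 headfront 177.14 padback 198.37 stem 21.23 headback 159.12
p8 headfront 180.10 padback 198.55 stem 18.45 headback 162.00
now headfront 182.44 padback 198.54 stem 16.09 headback 163.94
```

Request:
{"fn": "play_rows", "kwargs": {"slide": [[0,0,0],[0,0,0],[0,0,0],[0,0,0],[0,0,0],[0,0,0],[0,0,0],[0,0,0]], "angular": [[0,0,0],[0,0,0],[0,0,0],[0,0,0],[0,0,0],[0,0,0],[0,0,0],[0,0,0]], "claw": [153,156,160,164,167,170,170,170]}}

```text
t: 18.62
position: [0.497, -0.0751, 0.0623]
tool_rot: [0.001, 0.106, 0.994, 0.001]
force: [8.6, 13.5, -3.3]
finger_gap: 0.0312
```

```bash
python3 - <<'E'
from h import *
for i in range(6): snap('top',f'w{i}')
s=state();print(s['force'],s['finger_gap'],s['position'],s['t'])
E
sed -i "s/('now',\[f'r{i}' for i in range(6)\])/('now',[f'r{i}' for i in range(6)]),('w',[f'w{i}' for i in range(6)])/" st.py; python3 st.py >/dev/null; python3 st2.py; python3 q.py p10|tail -2
```

```text
[ 9.09326898 13.1124146  -3.93483926] 0.031189870413646764 [ 0.49694277 -0.07506636  0.06224135] 18.9167
free0 headfront 153.65 padback 176.74 stem 23.09 headback 135.38
p1 headfront 167.40 padback 191.02 stem 23.62 headback 149.58
p3 headfront 172.05 padback 195.89 stem 23.84 headback 153.87
p5 headfront 174.97 padback 196.76 stem 21.79 headback 156.31
p6 headfront 177.14 padback 198.37 stem 21.23 headback 159.12
p8 headfront 180.10 padback 198.55 stem 18.45 headback 162.00
now headfront 182.44 padback 198.54 stem 16.09 headback 163.94
w headfront 185.21 padback 198.54 stem 13.33 headback 166.64
p10 [  177.7    169.67 21000.     201.26   203.78] box [640.17 253.91]
p10b [  176.98   169.66 15000.     201.46   205.83] box [640.09 253.76]
```

Request:
{"fn": "play_rows", "kwargs": {"slide": [[0,0,0],[0,0,0],[0,0,0],[0,0,0],[0,0,0],[0,0,0],[0,0,0],[0,0,0]], "angular": [[0,0,0],[0,0,0],[0,0,0],[0,0,0],[0,0,0],[0,0,0],[0,0,0],[0,0,0]], "claw": [170,170,170,170,170,170,170,170]}}

```text
t: 19.68
position: [0.497, -0.0751, 0.0623]
tool_rot: [0.001, 0.106, 0.994, 0.001]
force: [7.9, 13.0, -3.9]
finger_gap: 0.0311
```

```bash
python3 - <<'E'
from h import *
for i in range(6): snap('top',f'w{i}')
E
python3 st.py >/dev/null; python3 st2.py|tail -1; python3 al.py t9|head -7
```

```text
w headfront 185.10 padback 198.71 stem 13.61 headback 166.38
((679.5712890625, 112.16954040527344), (87.49325561523438, 98.98404693603516), 77.39527130126953) 1538 [0.67937839 0.1116503  0.08335422] bar [ 0.64208823 -0.05973543] 78.07081
77.4 box cx mm -0.9195666411538098
77.7 box cx mm 0.0016699192801047287
78.0 box cx mm 0.9229064339323413
77.4 box cx mm -0.9945509363743059
77.7 box cx mm -0.07618691837500953
78.0 box cx mm 0.8421791883271365
```

View pics/w5.png

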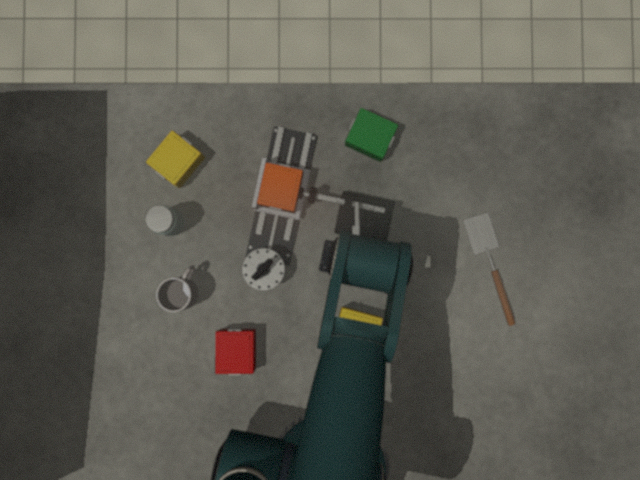

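The picture shows the box at (280,187) in line with the clamp bar, which starts at about (305,193). The mug at (175,293), the jar at (160,220) and the spatula at (490,260) are where they were, and the stem and grip are steady.

```bash
python3 -c "
from plant import hand_in
print(hand_in())"
```

```text
the job is handed in; nothing more can be done
None
```

The job is handed in, with the trigger still held squeezed at 31 mm over handle and trigger. The box is in front of the pad, and the pad's spring stem is pushed in about 10 mm.

- **Alignment:** I turned the handwheel about 149° (2.6 rad) counterclockwise in one grasp, so no regrasp was needed. The box measures within about 1 mm of the clamp's bar line.
- **Clamping:** I used two full trigger strokes and one partial stroke. The exposed stem went from about 23.5 mm free to 13.3–13.6 mm in the last two checks, so about 10 mm in. The last two looks, about 1 s apart, agreed to 0.3 mm.
- **Disagreement between checks:** Working from jaw travel and a gap of about 18 mm at the start, the stem would be in up to 12 mm. I trusted the direct stem measurement because that gap was only roughly known. Even 12 mm is below the 16 mm crush limit.
- **Forces and box movement:** My first wheel grip was about 4 mm off centre, which gave a brief side force of about 41 N at the wrist through the fingers. I corrected it straight away. The pad pushed the box about 1 mm back against its fence.
- **Bystanders:** The mug, jar and spatula look unmoved in the last picture.

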